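# Lock the capsule plate on the filling machine

### The job

Lock the capsule filling machine: turn the blue slotted disc by its upright steel pegs until its slot lines up with the sliding steel bar, then push the bar by its red tab through the disc until the tab is fully home against the guide. Only push with the fingers: do not lift the bar, and leave the beaker, the jar and the red scoop where they stand.

Things in the scene. Friction and masses are not known exactly. Their poses are not given: they have to be found in the camera images.
- filler: capsule filling machine fixed to the table: light grey base 210 (x) x 360 (y) mm, deck 30 mm above the table; origin on the table under the base's centre, x away from the robot's side, y the way the bar is pushed, z up. The lock runs along y at x = -50 mm, the disc's axis at y = +100 mm. A flat plate of blue capsules (tops 47 mm above the table) covers x +7 to +93 mm
- guide (a point): middle of the tail-side top edge of the aluminium roofed guide, 52 mm above the table, at x = -50, y = 0 mm of the filler; its 31 mm wide roof runs 46 mm on towards the disc, and an open channel (walls 41 mm above the table) runs 170 mm back under the bar. Beyond the disc a like keeper stands at y = +152 to +166 mm of the filler, 52 mm high. Axes as the filler's
- lock_disc (a joint): angle of the disc on its upright axis (rad), growing anticlockwise from above. The slot lines up with the bar at 0 and equally at 3.14; stops lie 0.12 beyond either; it starts between 0.5 and 2.64. It stays where it is left; turning takes about 4 N at a peg. The bar (18 mm wide) enters the 25 mm slot only within about 0.09 rad of those values
- disc_hub (a point): centre of the blue disc's top face, 54 mm above the table; disc 90 mm diameter, with an open slot 25 mm wide right across it along this point's y axis. Two upright steel pegs, 10 mm diameter, rise 30 mm above the top face (to 84 mm above the table) at x = +33 and -33 mm of this frame, which turns with the disc
- bar_nose (a point): tip of the loose flat steel bar (18 mm wide, 10 mm thick, 182 mm long, about 0.25 kg), half-way up its thickness; y is the pushing direction. At first it is 11 to 31 mm short of the disc; fully home it is at y = +172 mm of the filler, 6 mm out of the keeper
- bar_tab (a point): middle of the back face (the one to push) of the red tab at the bar's tail, 63 mm above the table; tab 36 mm wide (x), 10 mm thick (y), from 45 to 82 mm above the table; pushed along +y. It slides easily (1 to 3 N). Fully home its front face meets the guide, and this point is 10 mm short of guide along y
- beaker: loose glass beaker, 68 mm diameter, 90 mm high, origin under its centre; leave alone
- jar: loose white jar with blue lid, 60 mm diameter, 75 mm high, origin under its centre; leave alone
- scoop_grip (a point): handle middle of the loose red scoop, 180 mm long, lying on the table between the machine and the robot along its own x; leave alone

How it is judged:
By the outcome, as a careful person would: the job done as asked, in the order asked, and still so for the second after the job is handed in, with the robot touching nothing.
It also fails if it takes over 54 s, if anything falls off the work surface, if the arm or the gripper's body presses on something with over 40 N, if the wrist force passes 120 N, or if a joint passes its speed limit or range.

### The arm

A 6-joint arm with a two-finger parallel gripper is mounted at the origin on the work surface. World frame = base frame: x ahead of the robot, y to its left, z up, the work surface at z = 0. Lengths are in m, angles in degrees, forces in N, time in s.
With the tool pointing down it reaches from about 0.4 to 0.825 m from the base axis. Payload 7 kg.
Tool frame: the origin (TCP) lies at the very end of the fingers, on their centre line; the grasp point (between the pads) lies 19 mm behind it; z points along the fingers, y is the line along which they close (so a half turn about z gives the same grasp; the last joint's range is limited). The gripper opens to 88 mm and grips with 3 to 60 N. Pads are 19 mm wide; open, the fingers measure 130 mm over their backs; the gripper's body (78 mm by 193 mm) begins 47 mm behind the grasp point.
Start: joints at [90.991, 20.546, 0.682, 0, -70.136, -16.507], TCP at [0.181, 0.65, 0.227] pointing down, gripper open.
Joint ranges: [-176.03, 176.03], [-82.01, 121.73], [-58.28, 71.71], [-173.87, 95.51], [-174.79, -0.11], [-173.66, 173.66]. Speed limits (degrees/s): [136.94, 136.94, 172.46, 180, 180, 180].

### API

Orientations are given as [roll, pitch, yaw] about the fixed x, y, z axes, in that order (R = Rz(yaw) Ry(pitch) Rx(roll)).
In Python, from plant import r gives the robot as it stands. The module is installed in compiled form; this text tells all that it offers.
- The arm moves only by the tool jog_arm, never from a script. Its arguments are lists of equal length, an entry for each row: "travel": the shift along the tool's x, y, z each as a share of 50 cm, from -1 to 1, a list of three; "dr": the turn, a rotation vector about the tool's x, y, z each as a share of 360 degrees, from -1 to 1, a list of three; "claw": the opening, from 0 (shut) to 1 (fully open). A call has exactly 10 rows; each row is the pose to reach, as a shift and turn from the pose commanded when the call began, along the tool's axes at that moment, turning the shorter way round; what a row does not reach only later rows make up. A row lasts 1/8 s, in which the tool goes at most 62.5 mm and 10.7 degrees, less where a joint would pass 70% of its speed; a pose out of reach is approached as far as the arm can. A call with a number of a shift or a turn outside -1 to 1 is refused whole. A call with a gripper value outside its range is refused whole. The fingers move at their own pace and stop on an object; "newtons" is the grip in N (left out, the last holds). Time passes only in rows, so rows that repeat a pose let the fingers close, or fill a call up. It gives the time, the measured TCP pose, the force, the opening and the grip force at its end, in the units of the state.
- r.get_state(): the state, without advancing time (a new reading comes with each control period).
- r.capture(name): name is "scene" or "top" or "wrist"; returns a dict with "pixels" (384x512x3 uint8, red, green, blue), "range_z" (384x512 float32, m along the optical axis (not along the pixel's ray), 0 where there is no reading), "fx", "fy", "cx", "cy" (pixels), "position" and "attitude" of the camera in the world; the wrist camera has in their place "hand_eye" (4x4, takes a point from camera to tool coordinates, whose origin is the TCP and whose axes are the flange's). Camera axes: x right, y up, looking along -z (the intrinsics and any distortion apply to the point x, -y, -z); pixel columns grow to the right and rows downward; lengths in m; the calibration is good to about 2 mm. A picture is of the moment at which its call begins: read the wrist's pose just before it.
- r.close_job(): hands the job in; it is judged then, once.
Trained networks look in the newest picture that a camera, given by its name, has taken for a name from the list of things; names that differ only in an ending like _2 or _b are one class to them, and where a whole thing is asked for, a point or a joint stands for the part that bears it (a point fixed in the world has none). Each returns a list of dicts, best first, with "conf" (0 to 1); they miss things now and then, are a little off and sometimes report something else, mostly with a low value. They report only what shows in the picture. A call takes as long as a camera call.
- r.boxes_of(name, camera): "extent" ([left, top, right, bottom] in pixels, round what is visible of it).
- r.regions_of(name, camera): "pixels" (384x512 bool, what is visible of it) and "extent" ([left, top, right, bottom] in pixels, round what is visible of it).
- r.tip_of(name, camera): "at" ([column, row] in pixels: a listed point, or the origin of a listed thing).
The state is a dict: "time_s": time; "joints": joint angles; "qd": joint speeds; "joint_torque": joint torques, N m; "tcp_pos": TCP position; "eef_rot": TCP orientation; "contact_force": force on the tool from outside, world axes, zero at the start; "moment": the same for the moment, N m; "gripper_width": finger opening in m; "gripper_force": force on a finger pad.
Only numpy, scipy, OpenCV 4.12 (cv2) and the standard library are available. Lean on these libraries where they do the work, as an engineer would, in place of code of your own. Each camera call takes 0.05 s, during which the arm holds its last target. There are 200 camera calls.

## Working session

There is one attempt and no reset: what is moved stays moved. The work goes in short steps, Python scripts to look and compute and a tool call to move; the robot and the scene stay as the last step left them, time stands still between calls to the robot, and variables do not carry over. Pictures are saved under pics/ and viewed, at most 10 in all, crops included, and the job is handed in when it is done.

Besides the shell and the picture viewer there is one more tool, called after ">>>" as name(argument=value, ...) on one line, values as JSON. jog_arm: Moves the arm, as the interface text tells. Its arguments: {"type":"object","properties":{"travel":{"type":"array"},"dr":{"type":"array"},"claw":{"type":"array"},"newtons":{"type":"number"}},"required":["travel","dr","claw"]}

```bash
mkdir -p pics
cat > h.py <<'E'
import numpy as np, cv2
from scipy.spatial.transform import Rotation as R
from plant import r
def rot(a):
    a=np.array(a,float)
    if a.shape==(3,3): return a
    if a.size==4: return R.from_quat(a).as_matrix()
    return R.from_euler('xyz',a,degrees=True).as_matrix()
def cam(name):
    s=r.get_state(); c=r.capture(name)
    if name=='wrist':
        T=np.eye(4);T[:3,:3]=rot(s['eef_rot']);T[:3,3]=s['tcp_pos'];T=T@np.array(c['hand_eye'])
    else:
        T=np.eye(4);T[:3,:3]=rot(c['attitude']);T[:3,3]=c['position']
    c['T']=T; return c
def cloud(c):
    z=c['range_z'];v,u=np.mgrid[:z.shape[0],:z.shape[1]]
    P=np.stack([(u-c['cx'])/c['fx']*z,-(v-c['cy'])/c['fy']*z,-z],-1)
    return P@c['T'][:3,:3].T+c['T'][:3,3]
def atz(c,uv,h):
    d=c['T'][:3,:3]@np.array([(uv[0]-c['cx'])/c['fx'],-(uv[1]-c['cy'])/c['fy'],-1]);o=c['T'][:3,3]
    return o+d*(h-o[2])/d[2]
E
python3 - <<'E'
from h import *
s=r.get_state();print(s['tcp_pos'],s['eef_rot'],s['time_s'])
H=dict(filler=0.03,guide=.052,disc_hub=.054,bar_nose=.04,bar_tab=.063,beaker=0,jar=0,scoop_grip=.01)
for n in ['top','scene']:
    c=cam(n);print(n,c['position'],c['attitude'],[k for k in c])
    cv2.imwrite(f'pics/{n}0.png',c['pixels'][:,:,::-1]);np.save(n,cloud(c))
    for k,h in H.items():
        t=r.tip_of(k,n)
        for d in t[:2]: print(k,round(d['conf'],2),np.round(d['at'],1),np.round(atz(c,d['at'],h),3))
    m=r.regions_of('lock_disc',n)
    P=cloud(c);w=(P[...,2]>.068)&(P[...,2]<.095)
    if m:
        e=m[0]['extent'];print('disc',e)
        l,t,rr,b=[int(x) for x in e];w2=np.zeros_like(w);w2[max(0,t-25):b+5,l-5:rr+5]=1;w2&=w
        k,lab,st,ce=cv2.connectedComponentsWithStats(w2.astype(np.uint8))
        for i in range(1,k):
            if st[i,4]>2: print(st[i,4],ce[i].round(1),P[lab==i].mean(0).round(3))
E
```

```text
[0.18046173 0.64992573 0.22563324] [ 1.79906627e+02 -7.75305548e-03 -1.55219057e+01] 0.0
top [0.47423232 0.03146469 0.76648657] [  9.76693863   1.54774685 -89.13349577] ['pixels', 'range_z', 'fx', 'fy', 'cx', 'cy', 'position', 'attitude', 'T']
filler 0.81 [251.9 196.5] [0.6   0.057 0.03 ]
guide 0.86 [250.9 218.9] [0.549 0.057 0.052]
disc_hub 0.66 [204.9 215.6] [0.555 0.152 0.054]
bar_tab 0.88 [322.8 212.1] [ 0.564 -0.089  0.063]
beaker 0.8 [146.8 186.1] [0.626 0.296 0.   ]
jar 0.82 [356.4 181.5] [ 0.641 -0.175  0.   ]
scoop_grip 0.56 [304.7 271.6] [ 0.443 -0.057  0.01 ]
disc [183.2, 194.5, 225.3, 237.5]
27 [187.1 206.6] [0.569 0.184 0.081]
23 [215.2 222.1] [0.539 0.127 0.082]
scene [ 1.09230072 -0.17063563  0.95039943] [33.00518103  0.37509643 66.21729105] ['pixels', 'range_z', 'fx', 'fy', 'cx', 'cy', 'position', 'attitude', 'T']
filler 0.82 [266.9 218.3] [0.627 0.052 0.03 ]
guide 0.92 [252.6 192. ] [0.548 0.045 0.052]
disc_hub 0.84 [291.9 176.3] [0.546 0.165 0.054]
bar_nose 0.93 [266.9 188.6] [0.547 0.089 0.04 ]
bar_nose 0.66 [255.3 192.8] [0.546 0.054 0.04 ]
bar_tab 0.69 [204.6 210.3] [ 0.556 -0.093  0.063]
beaker 0.7 [343.3 191.1] [0.619 0.296 0.   ]
jar 0.98 [192.2 260.4] [ 0.646 -0.167  0.   ]
scoop_grip 0.94 [206.7 178.6] [ 0.426 -0.048  0.01 ]
disc [275.0, 165.9, 308.1, 195.6]
23 [278.4 173.9] [0.54  0.125 0.08 ]
22 [302.6 175.7] [0.571 0.183 0.079]
```

View pics/top0.png

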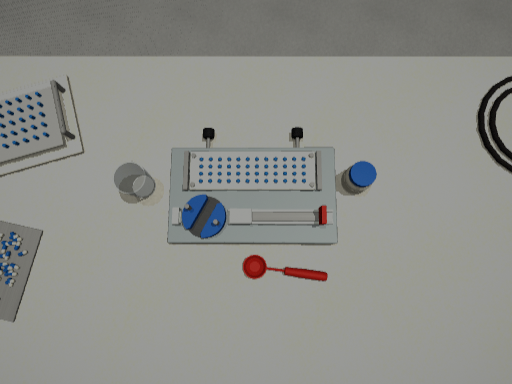

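View pics/scene0.png

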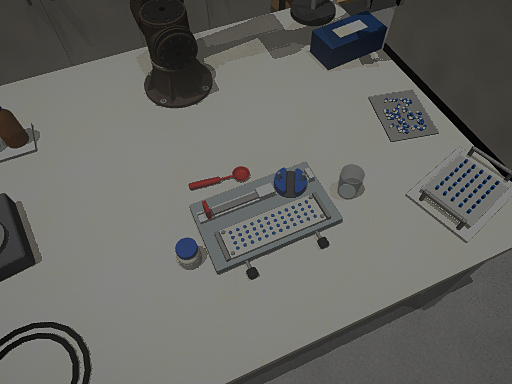

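The top view shows the disc at about (204,216) with pegs at (187,207) and (215,222), the guide at (251,219), the red tab at (323,212), the beaker at about (140,185) and the jar at (358,178). The scene view agrees. The peg spacing measures 64 mm against 66 mm given. Next I go above the machine for a close look.

>>> jog_arm(travel=[[1.0,0.86,-0.12],[1.0,0.86,-0.12],[1.0,0.86,-0.12],[1.0,0.86,-0.12],[1.0,0.86,-0.12],[1.0,0.86,-0.12],[1.0,0.86,-0.12],[1.0,0.86,-0.12],[1.0,0.86,-0.12],[1.0,0.86,-0.12]], dr=[[0,0,-0.1],[0,0,-0.1],[0,0,-0.1],[0,0,-0.1],[0,0,-0.1],[0,0,-0.1],[0,0,-0.1],[0,0,-0.1],[0,0,-0.1],[0,0,-0.1]], claw=[0.51,0.51,0.51,0.51,0.51,0.51,0.51,0.51,0.51,0.51])

```text
time_s: 2.25
tcp_pos: [0.5276, 0.1313, 0.2838]
eef_rot: [-180.0, -0.1, 20.5]
contact_force: [0.8, 1.4, 0.3]
gripper_width: 0.0449
gripper_force: 0.0
```

>>> jog_arm(travel=[[0,0,0],[0,0,0],[0,0,0],[0,0,0],[0,0,0],[0,0,0],[0,0,0],[0,0,0],[0,0,0],[0,0,0]], dr=[[0,0,0],[0,0,0],[0,0,0],[0,0,0],[0,0,0],[0,0,0],[0,0,0],[0,0,0],[0,0,0],[0,0,0]], claw=[0.51,0.51,0.51,0.51,0.51,0.51,0.51,0.51,0.51,0.51])

```text
time_s: 3.5
tcp_pos: [0.5268, 0.133, 0.2832]
eef_rot: [180.0, 0.0, 20.5]
contact_force: [0.6, 1.0, -0.6]
gripper_width: 0.0443
gripper_force: 0.0
```

```bash
cat > look.py <<'E'
from h import *
import sys
H=dict(filler=0.03,guide=.052,disc_hub=.054,bar_nose=.04,bar_tab=.063)
s=r.get_state();print(s['time_s'],s['tcp_pos'].round(4),s['eef_rot'].round(2),s['joints'].round(1),s['gripper_width'])
c=cam('wrist');cv2.imwrite(f'pics/{sys.argv[1]}.png',c['pixels'][:,:,::-1])
for k,h in H.items():
    for d in r.tip_of(k,'wrist')[:1]: print(k,round(d['conf'],2),np.round(d['at'],1),np.round(atz(c,d['at'],h),4))
P=cloud(c);np.save('w',P)
hub=np.array([.554,.155])
w=((P[...,2]>.076)&(P[...,2]<.092)&(np.hypot(*(P[...,:2]-hub).transpose(2,0,1))<.055)).astype(np.uint8)
k,lab,st,ce=cv2.connectedComponentsWithStats(w)
for i in range(1,k):
    if st[i,4]>15: print('peg',st[i,4],ce[i].round(1),atz(c,ce[i],.084).round(4),P[lab==i].mean(0).round(4))
m=((P[...,2]>.022)&(P[...,2]<.12)&(P[...,0]>.4)&(P[...,0]<.75)&(abs(P[...,1]-.06)<.2)).astype(np.uint8)
Q=P[(m>0)&(abs(P[...,2]-.03)<.006)][:,:2]
print('deck',cv2.minAreaRect((Q*1000).astype(np.float32)))
E
python3 look.py w1
```

```text
3.5 [0.5268 0.133  0.2832] [180.     0.    20.48] [ 34.8   6.2 -10.8  -0.  -73.   75.6] 0.044308061668036344
filler 0.85 [313.2 126.9] [0.5994 0.0668 0.03  ]
guide 0.74 [312.  155.9] [0.5625 0.0571 0.052 ]
disc_hub 0.9 [245.5 134.8] [0.5576 0.1543 0.054 ]
bar_tab 0.76 [408.7 197.9] [ 0.5565 -0.0932  0.063 ]
peg 52 [225.7 118.7] [0.5709 0.1843 0.084 ] [0.5706 0.1845 0.081 ]
peg 50 [260.6 157.5] [0.5407 0.1266 0.084 ] [0.5401 0.1263 0.0809]
deck ((625.0830688476562, 47.943511962890625), (247.506103515625, 376.29949951171875), 0.6754648089408875)
```

View pics/w1.png

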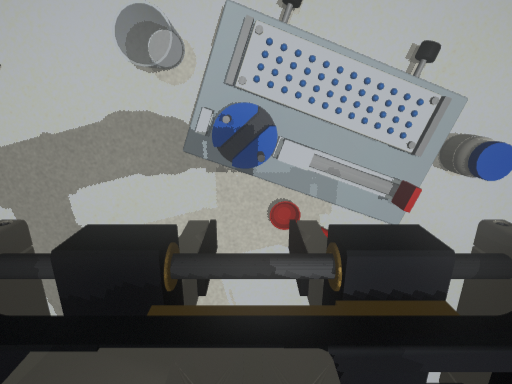

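The wrist view shows the disc centred at (245,135), pegs at (226,119) and (261,158), the guide near (312,156) and the tab at (408,198). Hub is about (0.556, 0.1555), the filler yaw about 0 and the disc about 62°. I'll lower the half-open fingers, centred on the hub and ahead of the pegs. Turning the tool clockwise then makes both fingers push both pegs.

>>> jog_arm(travel=[[0.07,-0.022,0.0],[0.07,-0.022,0.05],[0.07,-0.022,0.15],[0.07,-0.022,0.25],[0.07,-0.022,0.33],[0.07,-0.022,0.38],[0.07,-0.022,0.41],[0.07,-0.022,0.43],[0.07,-0.022,0.438],[0.07,-0.022,0.438]], dr=[[0,0,0],[0,0,0],[0,0,0],[0,0,0],[0,0,0],[0,0,0],[0,0,0],[0,0,0],[0,0,0],[0,0,0]], claw=[0.51,0.51,0.51,0.51,0.51,0.51,0.51,0.51,0.51,0.51])

```text
time_s: 5.05
tcp_pos: [0.556, 0.1558, 0.0647]
eef_rot: [-180.0, -0.0, 20.5]
contact_force: [-0.8, -0.6, 0.7]
gripper_width: 0.0444
gripper_force: 0.0
```

```bash
python3 look.py w2
```

```text
5.05 [0.556  0.1558 0.0647] [-1.7999e+02 -4.0000e-02  2.0490e+01] [ 35.1  20.3 -23.4   0.  -46.3  75.4] 0.04443340798914619
filler 0.63 [385.1 186.6] [0.6092 0.0746 0.03  ]
disc_hub 0.74 [251.6 230.7] [0.5547 0.1553 0.054 ]
peg 296 [211.3 208.6] [0.5728 0.1843 0.084 ] [0.5714 0.1844 0.0808]
peg 496 [198.5 235.6] [0.5556 0.186  0.084 ] [0.5555 0.1859 0.0838]
peg 498 [306.5 235.6] [0.5759 0.1316 0.084 ] [0.5758 0.1315 0.0836]
peg 248 [289.1 286.5] [0.5431 0.128  0.084 ] [0.5409 0.1266 0.0805]
deck ((606.1563110351562, 101.35499572753906), (209.05787658691406, 268.7222900390625), 0.7067180871963501)
```

View pics/w2.png

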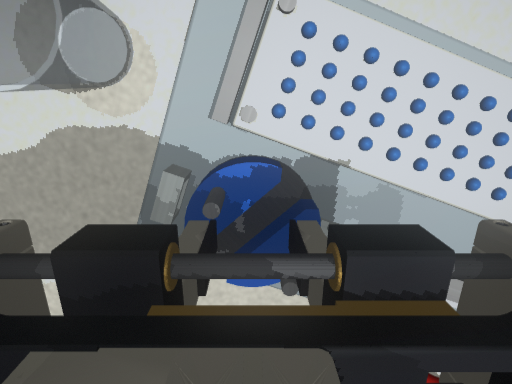

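The view shows the fingers at (200,240) and (305,250), standing clear beside the pegs at (212,205) and (290,285). I turn clockwise in two stages.

>>> jog_arm(travel=[[0,0,0],[0,0,0],[0,0,0],[0,0,0],[0,0,0],[0,0,0],[0,0,0],[0,0,0],[0,0,0],[0,0,0]], dr=[[0,0,0.02],[0,0,0.04],[0,0,0.06],[0,0,0.08],[0,0,0.1],[0,0,0.12],[0,0,0.14],[0,0,0.16],[0,0,0.18],[0,0,0.2]], claw=[0.51,0.51,0.51,0.51,0.51,0.51,0.51,0.51,0.51,0.51])

```text
time_s: 6.6
tcp_pos: [0.5551, 0.1559, 0.0644]
eef_rot: [180.0, 0.0, -51.7]
contact_force: [-3.1, 1.7, 1.3]
gripper_width: 0.0449
gripper_force: 2.4
```

```bash
python3 look.py w3
python3 - <<'E'
from h import *
s=r.get_state();print(s['contact_force'].round(1),s['moment'].round(2))
for n in ['top','scene']:
    c=cam(n);P=cloud(c)
    for d in r.tip_of('disc_hub',n)[:1]: print(d)
E
```

```text
6.6 [0.5551 0.1559 0.0644] [ 1.7998e+02  3.0000e-02 -5.1740e+01] [ 35.1  20.3 -23.4  -0.  -46.3   3.2] 0.04487616936857077
filler 0.93 [282.3  57.2] [0.6062 0.0615 0.03  ]
guide 0.74 [356.6  96.3] [0.5594 0.0546 0.052 ]
disc_hub 0.7 [251.2 227.9] [0.5565 0.1558 0.054 ]
peg 748 [199.4 230.4] [0.5859 0.1629 0.084 ] [0.5858 0.1634 0.0828]
peg 495 [306.7 235.8] [0.5389 0.1299 0.084 ] [0.5388 0.13   0.0837]
deck ((625.7892456054688, 94.48714447021484), (249.39251708984375, 282.7331848144531), 0.49976876378059387)
[-2.9  0.8  1.7] [0.49 1.06 0.08]
{'at': [203.9, 218.0], 'conf': 0.46}
{'at': [290.7, 177.8], 'conf': 0.59}
```

View pics/w3.png

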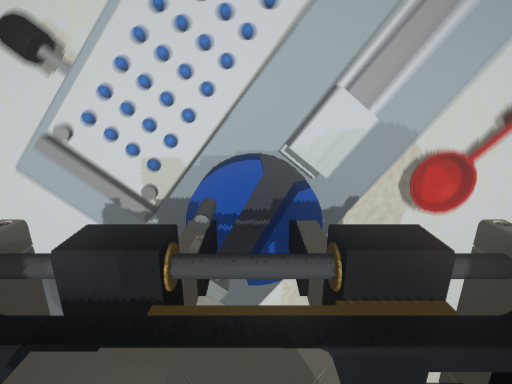

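The fingers are pushing the pegs at (205,212) and (290,280). The slot is still about 12° off the bar channel, as predicted. I turn the rest, back off, and lift to look.

>>> jog_arm(travel=[[0,0,0],[0,0,0],[0,0,0],[0,0,0],[0,0,0],[0,0,0],[0,0,0],[0,0,0],[0,0,0],[0,0,0]], dr=[[0,0,0.015],[0,0,0.025],[0,0,0.034],[0,0,0.034],[0,0,0.034],[0,0,0.02],[0,0,0.0],[0,0,-0.02],[0,0,-0.04],[0,0,-0.04]], claw=[0.51,0.51,0.51,0.51,0.51,0.51,0.51,0.51,0.51,0.51])

```text
time_s: 8.35
tcp_pos: [0.5562, 0.1555, 0.0642]
eef_rot: [-180.0, -0.0, -37.1]
contact_force: [-0.1, -0.4, 0.1]
gripper_width: 0.0446
gripper_force: 0.0
```

>>> jog_arm(travel=[[0,0,-0.08],[0,0,-0.16],[0,0,-0.26],[0,0,-0.34],[0,0,-0.38],[0,0,-0.38],[0,0,-0.38],[0,0,-0.38],[0,0,-0.38],[0,0,-0.38]], dr=[[0,0,0],[0,0,0],[0,0,0],[0,0,0],[0,0,0],[0,0,0],[0,0,0],[0,0,0],[0,0,0],[0,0,0]], claw=[0.51,0.51,0.51,0.51,0.51,0.51,0.51,0.51,0.51,0.51])

```text
time_s: 9.6
tcp_pos: [0.5556, 0.1556, 0.2537]
eef_rot: [180.0, 0.0, -37.1]
contact_force: [1.0, -0.2, -0.3]
gripper_width: 0.0447
gripper_force: 0.0
```

```bash
python3 look.py w4
```

```text
9.6 [0.5556 0.1556 0.2537] [ 1.7996e+02  1.0000e-02 -3.7120e+01] [ 35.1  10.4  -9.6   0.  -70.   17.8] 0.044742429280464006
filler 0.72 [287.2  86.1] [0.6073 0.0606 0.03  ]
guide 0.9 [315.6 113.9] [0.5602 0.0539 0.052 ]
disc_hub 0.82 [250.1 168.2] [0.5547 0.16   0.054 ]
bar_tab 0.76 [428.4  31.7] [ 0.5604 -0.0928  0.063 ]
peg 58 [237.5 147.9] [0.5883 0.1526 0.084 ] [0.5881 0.153  0.081 ]
peg 54 [267.9 191.5] [0.5238 0.156  0.084 ] [0.5228 0.1564 0.0807]
deck ((626.1251220703125, 56.090797424316406), (250.15818786621094, 359.4742736816406), 0.7010738253593445)
```

View pics/w4.png

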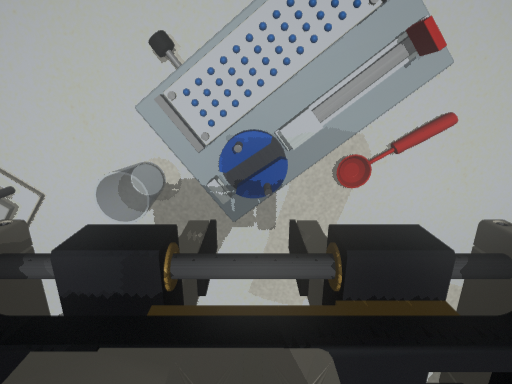

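Pegs are now at (237,148) and (268,192), an angle of about -3° in the world. I check this against the machine's yaw measured from the capsule plate and the deck.

Run:
```python
from h import *
for f in ['w','top','scene']:
    P=np.load(f+'.npy').reshape(-1,3)
    out=[]
    for lo,hi,x0,x1,y0,y1 in [(.041,.047,.615,.70,-.12,.2),(.025,.036,.49,.72,-.14,.25)]:
        q=P[(P[:,2]>lo)&(P[:,2]<hi)&(P[:,0]>x0)&(P[:,0]<x1)&(P[:,1]>y0)&(P[:,1]<y1)]
        # near-side edge: min x per y-bin, robust line
        b=np.round(q[:,1]/.006).astype(int)
        e=np.array([[np.percentile(q[b==i,0],2),i*.006] for i in np.unique(b) if (b==i).sum()>3])
        l=cv2.fitLine((e*1000).astype(np.float32),cv2.DIST_HUBER,0,.01,.01).ravel()
        out.append((len(q),round(float(np.degrees(np.arctan(-l[0]/l[1]))),2),l[2:].round(1)))
    # bar/guide ridge z .045-.06 centroid line near x .556
    q=P[(P[:,2]>.038)&(P[:,2]<.056)&(abs(P[:,0]-.556)<.02)&(P[:,1]>-.08)&(P[:,1]<.1)]
    out.append(cv2.fitLine((q[:,:2]*1000).astype(np.float32),cv2.DIST_HUBER,0,.01,.01).ravel().round(3))
    print(f,out)
```

```text
w [(1973, 0.63, array([628.8,  60. ], dtype=float32)), (18478, 0.46, array([504.2,  45.6], dtype=float32)), array([ 1.00000e-02, -1.00000e+00,  5.57226e+02,  8.16900e+00],
      dtype=float32)]
top [(2715, -0.11, array([617.6,  60. ], dtype=float32)), (8075, 0.61, array([502.8,  33.6], dtype=float32)), array([ 1.00000e-03, -1.00000e+00,  5.55379e+02,  1.11210e+01],
      dtype=float32)]
scene [(2664, 0.11, array([617.9,  45. ], dtype=float32)), (4193, 0.59, array([504.6,   1.2], dtype=float32)), array([2.00000e-03, 1.00000e+00, 5.59173e+02, 9.41200e+00], dtype=float32)]
```

The machine's yaw is about 0.5°, so the disc sits about -3.5° off: inside the 5° limit, but close to it. I nudge it back by putting the fingers on the other side of the pegs.

>>> jog_arm(travel=[[0,0,0],[0,0,0],[0,0,0],[0,0,0],[0,0,0],[0,0,0],[0,0,0],[0,0,0],[0,0,0],[0,0,0]], dr=[[0,0,0.3],[0,0,0.3],[0,0,0.3],[0,0,0.3],[0,0,0.3],[0,0,0.3],[0,0,0.3],[0,0,0.3],[0,0,0.3],[0,0,0.3]], claw=[0.51,0.51,0.51,0.51,0.51,0.51,0.51,0.51,0.51,0.51])

```text
time_s: 11.15
tcp_pos: [0.5557, 0.1556, 0.2543]
eef_rot: [180.0, 0.0, -144.9]
contact_force: [-0.4, 0.4, -0.2]
gripper_width: 0.0447
gripper_force: 0.0
```

>>> jog_arm(travel=[[0,0,0],[0,0,0.02],[0,0,0.1],[0,0,0.2],[0,0,0.28],[0,0,0.33],[0,0,0.36],[0,0,0.378],[0,0,0.378],[0,0,0.378]], dr=[[0,0,0],[0,0,0],[0,0,0],[0,0,0],[0,0,0],[0,0,0],[0,0,0],[0,0,0],[0,0,0],[0,0,0]], claw=[0.51,0.51,0.51,0.51,0.51,0.51,0.51,0.51,0.51,0.51])

```text
time_s: 12.4
tcp_pos: [0.5563, 0.156, 0.0661]
eef_rot: [-180.0, 0.1, -144.5]
contact_force: [0.1, -0.3, 0.4]
gripper_width: 0.0444
gripper_force: 0.0
```

>>> jog_arm(travel=[[0,0,0],[0,0,0],[0,0,0],[0,0,0],[0,0,0],[0,0,0],[0,0,0],[0,0,0],[0,0,0],[0,0,0]], dr=[[0,0,-0.02],[0,0,-0.04],[0,0,-0.055],[0,0,-0.065],[0,0,-0.074],[0,0,-0.074],[0,0,-0.074],[0,0,-0.05],[0,0,-0.025],[0,0,0]], claw=[0.51,0.51,0.51,0.51,0.51,0.51,0.51,0.51,0.51,0.51])

```text
time_s: 13.65
tcp_pos: [0.5559, 0.1564, 0.0654]
eef_rot: [180.0, 0.1, -144.9]
contact_force: [-0.8, -0.5, -0.2]
gripper_width: 0.0446
gripper_force: 0.0
```

>>> jog_arm(travel=[[0,0,-0.08],[0,0,-0.16],[0,0,-0.26],[0,0,-0.34],[0,0,-0.38],[0,0,-0.38],[0,0,-0.38],[0,0,-0.38],[0,0,-0.38],[0,0,-0.38]], dr=[[0,0,0],[0,0,0],[0,0,0],[0,0,-0.02],[0,0,-0.05],[0,0,-0.08],[0,0,-0.11],[0,0,-0.14],[0,0,-0.15],[0,0,-0.15]], claw=[0.51,0.51,0.51,0.51,0.4,0.3,0.2,0.1,0,0])

```text
time_s: 14.9
tcp_pos: [0.5557, 0.1562, 0.2553]
eef_rot: [-180.0, 0.1, -90.6]
contact_force: [1.0, -0.1, 0.1]
gripper_width: 0.001
gripper_force: 0.0
```

```bash
python3 look.py w5
python3 - <<'E'
from h import *
for n in ['top','scene']:
    c=cam(n);P=cloud(c);w=((P[...,2]>.07)&(P[...,2]<.092)&(np.hypot(P[...,0]-.556,P[...,1]-.1555)<.05)).astype(np.uint8)
    k,lab,st,ce=cv2.connectedComponentsWithStats(w)
    for i in range(1,k):
        if st[i,4]>5: print(n,st[i,4],atz(c,ce[i],.081).round(4))
E
```

```text
14.9 [0.5557 0.1562 0.2553] [-1.7997e+02  5.0000e-02 -9.0590e+01] [ 35.1  10.3  -9.5  -0.  -70.1 -35.7] 0.0009598225707789421
filler 0.86 [213.1  87.8] [0.6058 0.0595 0.03  ]
guide 0.74 [251.9  79.3] [0.5558 0.0514 0.052 ]
disc_hub 0.57 [253.2 165.4] [0.5553 0.1566 0.054 ]
peg 56 [280.7 167.2] [0.5224 0.1526 0.084 ] [0.5221 0.1532 0.0811]
peg 55 [226.7 169.6] [0.5872 0.1548 0.084 ] [0.5875 0.1555 0.0807]
deck ((624.4973754882812, 97.30296325683594), (277.1122131347656, 250.95184326171875), 89.97930908203125)
top 24 [0.5869 0.1569 0.081 ]
top 23 [0.5211 0.1549 0.081 ]
scene 19 [0.5224 0.1532 0.081 ]
scene 21 [0.5886 0.1551 0.081 ]
```

View pics/w5.png

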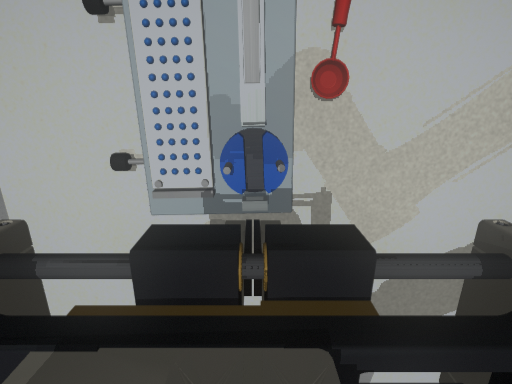

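The pegs at (227,170) and (281,167) now give an angle about 1.3° off the bar, so the slot is aligned. Next I go behind the tab and come down.

>>> jog_arm(travel=[[0.1,-0.01,0],[0.2,-0.01,0],[0.3,-0.01,0],[0.4,-0.01,0],[0.48,-0.01,0],[0.54,-0.01,0],[0.568,-0.01,0],[0.568,-0.01,0],[0.568,-0.01,0.05],[0.568,-0.01,0.12]], dr=[[0,0,0],[0,0,0],[0,0,0],[0,0,0],[0,0,0],[0,0,0],[0,0,0],[0,0,0],[0,0,0],[0,0,0]], claw=[0,0,0,0,0,0,0,0,0,0])

```text
time_s: 16.55
tcp_pos: [0.5589, -0.1274, 0.1955]
eef_rot: [-179.8, 0.0, -90.5]
contact_force: [-0.3, 1.0, 0.0]
gripper_width: 0.0002
gripper_force: 0.0
```

```bash
python3 look.py w6
python3 - <<'E'
from h import *
for n in ['top','scene']:
    c=cam(n);P=cloud(c)
    for d in r.tip_of('bar_tab',n)[:1]: print(n,d['conf'],atz(c,d['at'],.063).round(4))
    m=r.regions_of('bar_tab',n)
    q=P[(P[...,2]>.055)&(P[...,2]<.09)&(abs(P[...,0]-.557)<.03)&(abs(P[...,1]+.09)<.03)]
    print(n,len(q),np.percentile(q,[3,50,97],axis=0).round(4) if len(q) else '')
E
```

```text
16.55 [ 0.5589 -0.1274  0.1955] [-1.7984e+02  2.0000e-02 -9.0500e+01] [  6.7  12.2 -15.1   0.  -62.5  -7.2] 0.00022409766704854501
guide 0.73 [255.2 309.7] [0.5577 0.0501 0.052 ]
bar_nose 0.68 [344.3 222.5] [ 0.4493 -0.0659  0.04  ]
bar_tab 0.65 [254.9 205.2] [ 0.5573 -0.0977  0.063 ]
deck ((616.2208251953125, -73.38058471679688), (196.51234436035156, 213.23472595214844), 61.38851547241211)
top 1 [[ 0.5397 -0.0911  0.0825]
 [ 0.5397 -0.0911  0.0825]
 [ 0.5397 -0.0911  0.0825]]
scene 0.83 [ 0.5499 -0.0857  0.063 ]
scene 77 [[ 0.5409 -0.0935  0.0593]
 [ 0.5637 -0.0892  0.0821]
 [ 0.5751 -0.0838  0.0851]]
```

View pics/w6.png

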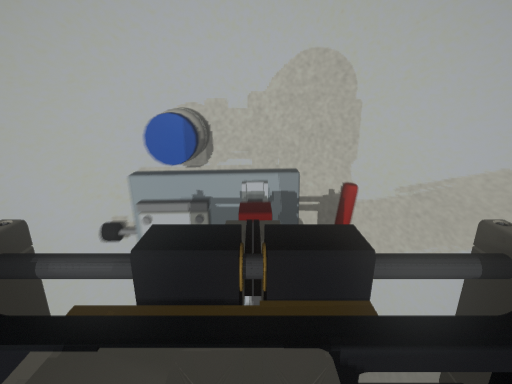

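The tab at (255,205) is ahead of the closed fingers. The jar at (172,138) and the scoop are clear. I come down behind the tab and start pushing.

>>> jog_arm(travel=[[0,0,0.1],[0,0,0.18],[0,0,0.23],[0,0,0.26],[0,0,0.275],[0,0,0.275],[-0.015,0,0.275],[-0.03,0,0.275],[-0.045,0,0.275],[-0.06,0,0.275]], dr=[[0,0,0],[0,0,0],[0,0,0],[0,0,0],[0,0,0],[0,0,0],[0,0,0],[0,0,0],[0,0,0],[0,0,0]], claw=[0,0,0,0,0,0,0,0,0,0])

```text
time_s: 18.4
tcp_pos: [0.5584, -0.0982, 0.0582]
eef_rot: [-180.0, -0.0, -90.5]
contact_force: [-0.1, -4.3, 2.5]
gripper_width: 0.0
gripper_force: 2.2
```

>>> jog_arm(travel=[[-0.012,0,0],[-0.024,0,0],[-0.036,0,0],[-0.048,0,0],[-0.06,0,0],[-0.072,0,0],[-0.084,0,0],[-0.096,0,0],[-0.108,0,0],[-0.12,0,0]], dr=[[0,0,0],[0,0,0],[0,0,0],[0,0,0],[0,0,0],[0,0,0],[0,0,0],[0,0,0],[0,0,0],[0,0,0]], claw=[0,0,0,0,0,0,0,0,0,0])

```text
time_s: 19.65
tcp_pos: [0.5588, -0.0387, 0.0581]
eef_rot: [180.0, -0.1, -90.5]
contact_force: [-0.7, -6.6, 4.9]
gripper_width: 0.0005
gripper_force: 3.1
```

>>> jog_arm(travel=[[-0.014,0,0],[-0.028,0,0],[-0.042,0,0],[-0.056,0,0],[-0.07,0,0],[-0.084,0,0],[-0.098,0,0],[-0.11,0,0],[-0.12,0,0],[-0.13,0,0]], dr=[[0,0,0],[0,0,0],[0,0,0],[0,0,0],[0,0,0],[0,0,0],[0,0,0],[0,0,0],[0,0,0],[0,0,0]], claw=[0,0,0,0,0,0,0,0,0,0])

```text
time_s: 20.9
tcp_pos: [0.5584, 0.0253, 0.0581]
eef_rot: [179.9, -0.1, -90.5]
contact_force: [-2.1, -10.4, 8.7]
gripper_width: 0.0003
gripper_force: 5.0
```

>>> jog_arm(travel=[[-0.003,0,0],[-0.006,0,0],[-0.008,0,0],[-0.01,0,0],[-0.012,0,0],[-0.014,0,0],[-0.016,0,0],[-0.016,0,0],[-0.016,0,0],[-0.016,0,0]], dr=[[0,0,0],[0,0,0],[0,0,0],[0,0,0],[0,0,0],[0,0,0],[0,0,0],[0,0,0],[0,0,0],[0,0,0]], claw=[0,0,0,0,0,0,0,0,0,0])

```text
time_s: 22.15
tcp_pos: [0.5583, 0.0331, 0.058]
eef_rot: [179.9, -0.1, -90.5]
contact_force: [-3.2, -9.0, 7.5]
gripper_width: 0.0006
gripper_force: 4.8
```

>>> jog_arm(travel=[[-0.002,0,0],[-0.004,0,0],[-0.006,0,0],[-0.008,0,0],[-0.008,0,0],[-0.008,0,0],[-0.008,0,0],[-0.008,0,0],[-0.008,0,0],[-0.008,0,0]], dr=[[0,0,0],[0,0,0],[0,0,0],[0,0,0],[0,0,0],[0,0,0],[0,0,0],[0,0,0],[0,0,0],[0,0,0]], claw=[0,0,0,0,0,0,0,0,0,0])

```text
time_s: 23.4
tcp_pos: [0.5581, 0.0345, 0.0582]
eef_rot: [179.8, -0.3, -90.5]
contact_force: [0.2, -22.9, 10.1]
gripper_width: 0.0005
gripper_force: 11.5
```

>>> jog_arm(travel=[[-0.002,0,0],[-0.004,0,0],[-0.004,0,0],[-0.004,0,0],[-0.004,0,0],[-0.004,0,0],[-0.004,0,0],[-0.004,0,0],[-0.004,0,0],[-0.004,0,0]], dr=[[0,0,0],[0,0,0],[0,0,0],[0,0,0],[0,0,0],[0,0,0],[0,0,0],[0,0,0],[0,0,0],[0,0,0]], claw=[0,0,0,0,0,0,0,0,0,0])

```text
time_s: 24.65
tcp_pos: [0.5579, 0.0348, 0.0583]
eef_rot: [179.8, -0.4, -90.5]
contact_force: [2.1, -32.8, 10.3]
gripper_width: 0.0004
gripper_force: 16.4
```

The tool has stopped at y = 0.0348, where home was expected at about 0.036, and the force is rising: the tab is home. I back off straight, lift and check.

>>> jog_arm(travel=[[0.01,0,0],[0.03,0,0],[0.06,0,0],[0.1,0,0],[0.12,0,-0.05],[0.12,0,-0.15],[0.12,0,-0.25],[0.12,0,-0.35],[0.12,0,-0.4],[0.12,0,-0.4]], dr=[[0,0,0],[0,0,0],[0,0,0],[0,0,0],[0,0,0],[0,0,0],[0,0,0],[0,0,0],[0,0,0],[0,0,0]], claw=[0,0,0,0,0,0,0,0,0,0])

```text
time_s: 25.9
tcp_pos: [0.56, -0.02, 0.2601]
eef_rot: [-179.7, 0.1, -90.6]
contact_force: [0.7, 1.0, -1.6]
gripper_width: 0.0004
gripper_force: 0.0
```

>>> jog_arm(travel=[[-0.1,0,0],[-0.2,0,0],[-0.3,0,0],[-0.36,0,0],[-0.4,0,0],[-0.4,0,0],[-0.4,0,0],[-0.4,0,0],[-0.4,0,0],[-0.4,0,0]], dr=[[0,0,0],[0,0,0],[0,0,0],[0,0,0],[0,0,0],[0,0,0],[0,0,0],[0,0,0],[0,0,0],[0,0,0]], claw=[0,0,0,0,0,0,0,0,0,0])

```text
time_s: 27.15
tcp_pos: [0.5609, 0.1802, 0.2578]
eef_rot: [-180.0, 0.0, -90.6]
contact_force: [-0.7, -1.2, 0.1]
gripper_width: 0.0003
gripper_force: 0.0
```

```bash
python3 look.py w7
python3 - <<'E'
from h import *
P=np.load('w.npy')
q=P[(P[...,2]>.075)&(P[...,2]<.09)&(abs(P[...,0]-.557)<.03)&(abs(P[...,1]-.05)<.04)]
print(len(q),np.percentile(q,[3,50,97],axis=0).round(4))
im=cv2.imread('pics/w7.png');cv2.imwrite('pics/w7c.png',cv2.resize(im[0:230,150:360],None,fx=2.6,fy=2.6,interpolation=cv2.INTER_CUBIC))
E
```

```text
27.15 [0.5609 0.1802 0.2578] [-1.7999e+02  1.0000e-02 -9.0580e+01] [ 36.8  11.4  -7.8  -0.  -70.8 -37.4] 0.00034064275961931027
filler 0.92 [217.6  68.5] [0.6044 0.0601 0.03  ]
guide 0.9 [258.3  58. ] [0.5531 0.0515 0.052 ]
disc_hub 0.96 [256.8 145.1] [0.5555 0.1544 0.054 ]
bar_nose 0.74 [257.6 198. ] [0.5546 0.2312 0.04  ]
bar_tab 0.65 [254.6  48.5] [0.5576 0.043  0.063 ]
peg 56 [285.3 147.4] [0.5224 0.153  0.084 ] [0.522  0.1535 0.0809]
peg 58 [230.5 149.9] [0.5871 0.1553 0.084 ] [0.5874 0.1558 0.081 ]
deck ((625.01953125, 108.72246551513672), (250.04161071777344, 254.15762329101562), 0.42909300327301025)
338 [[0.5408 0.0454 0.0775]
 [0.5568 0.0504 0.0792]
 [0.5738 0.0551 0.0808]]
```

View pics/w7c.png

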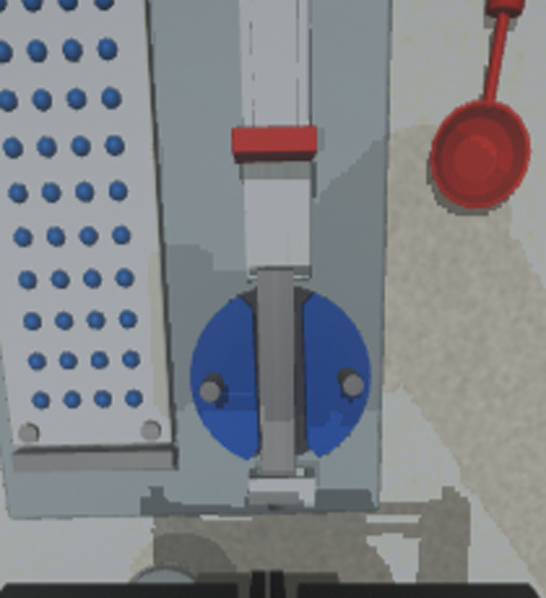

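The bar runs through the disc slot and into the keeper at crop (280,485). The tab at (275,145) sits against the guide: its front face is at y = 0.055 and the guide edge at 0.0555. Handing in.

```bash
python3 -c "
from plant import r
print(r.close_job())"
```

```text
the job is handed in; nothing more can be done
None
```

The filler is locked and the job is handed in: the disc's slot is within about 1.3° of the bar, the tab is home against the guide (measured within about 1 mm), and the beaker, jar and scoop were not touched.

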